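Scoop the chilling ball into the dish and offer the dish, turned a quarter

ROBOT

A 6-joint arm with a two-finger parallel gripper is mounted at the origin on a cart in front of the work surface, level with it; the furniture and walls round the work are solid. World frame = base frame: x ahead of the robot, y to its left, z up, the work surface at z = 0. Lengths are in mm, angles in degrees, forces in N, time in s.
With the tool pointing down it reaches from about 350 to 850 mm from the base axis. Payload 8.1 kg.
Tool frame: the origin (TCP) lies midway between the tips of the shut fingers; the grasp point (between the pads) lies 19 mm behind it; z points along the fingers, y is the line along which they close (so a half turn about z gives the same grasp; the last joint's range is limited). The gripper opens to 85 mm and grips with 20 to 120 N. Pads are 22 mm wide; open, the fingers measure 114 mm over their backs; the gripper's body (76 mm by 85 mm) begins 54 mm behind the grasp point. The pads swing forward as they close: fully open they stand 13 mm farther back than shut.
Start: joints at [67.93, 7.471, 85.268, -0, 87.261, -4.893], TCP at [177.176, 573.249, 231.292] pointing down, gripper open.
Joint ranges: [-169.43, 169.43], [-51.17, 129.36], [1.28, 143.12], [-76.62, 256.62], [0, 156.53], [-152.29, 152.29]. Speed limits (degrees/s): [136.94, 136.94, 159.86, 180, 180, 180].

INTERFACE

Orientations are given as [roll, pitch, yaw] about the fixed x, y, z axes, in that order (R = Rz(yaw) Ry(pitch) Rx(roll)).
In Python, from bench import r gives the robot as it stands.
- The arm moves only by the shell command python3 steer.py 'ROWS' [FORCE]. ROWS is a JSON list of rows, 1 to 8 of them, each an object with the fields drx, dry, drz (a rotation vector in degrees), x, y, z (the shift in mm), aperture (the finger opening in mm); a field left out counts as zero (the opening has to be given); each row is the pose to reach, as a shift and turn from the pose commanded when the command began, along the tool's axes at that moment; what a row does not reach only later rows make up. A row lasts 1/8 s, in which the tool goes at most 62.5 mm and 10.7 degrees, less where a joint would pass 70% of its speed; a pose out of reach is approached as far as the arm can. The fingers move at their own pace and stop on an object; FORCE is the grip in N (left out, the last holds). Time passes only in rows, so rows that do not move let the fingers close. It prints the time, the measured TCP pose, the force, the opening and the grip force at its end. Input that does not fit is refused with a message, and nothing moves.
- r.sense(): the state, without advancing time (a new reading comes with each control period).
- r.snapshot(name): name is "scene" or "side" or "wrist"; returns a dict with "pixels" (420x560x3 uint8, blue, green, red), "fx", "fy", "cx", "cy" (pixels), "D" ([k1, k2, p1, p2, k3] as OpenCV has them; the pictures are not rectified), "pose" (4x4, takes a point from camera to world coordinates). Camera axes: x right, y up, looking along -z (the intrinsics and any distortion apply to the point x, -y, -z); pixel columns grow to the right and rows downward; lengths in mm; the calibration is good to about 2 mm. A picture is of the moment at which its call begins. There is no depth.
- r.hand_in(): hands the job in; it is judged then, once.
The state is a dict: "time": time; "joint_pos": joint angles; "qd": joint speeds; "joint_efforts": joint torques, N m; "tool_pos": TCP position; "tcp_rot": TCP orientation; "ft_force": force on the tool from outside, world axes, zero at the start; "wrist_torque": the same for the moment, N m; "finger_gap": finger opening in mm; "grip_force": force on a finger pad.
Only numpy, scipy, OpenCV 4.12 (cv2) and the standard library are available. Lean on these libraries where they do the work, as an engineer would, in place of code of your own. Each camera call takes 0.05 s, during which the arm holds its last target. There are 200 camera calls.

TASK

Pick up the scoop that stands in the narrow steel tray, scoop up the steel chilling ball with it, tip the ball into the white dish standing on the worktop, and put the scoop back in the tray and let go of it; never touch the ball with the fingers. Then lift the dish by its arched handle, keep it level with the ball resting in its middle, bring it over the middle of the wooden board and turn it about a quarter turn so that its pouring lip points straight along the board, away from the robot. Finish still holding it there about 10 cm above the board, level and still, with the ball in the middle; do not disturb the glass, the pepper mill or the spice jar.

Things in the scene. Friction and masses are not known exactly. Their poses are not given: they have to be found in the camera images.
- tray: Narrow open steel tray, fixed to the worktop: outside 208 long x 72 wide x 36 high, walls and floor 4 mm thick (inside 200 x 64, floor at 4 mm). Origin: centre of its underside. x runs along its length, from the scoop towards the ball (the robot's left, within 0.3 rad); y across, z up. Polished, slippery.
- scoop: Loose steel scoop, 90 g, standing on the tray floor behind the ball, mouth towards the ball (its x is the tray's x within 0.04 rad). Pan 54 wide (48 inside), back wall at x = -33, lip at x = +38, side walls 31 high, floor 2 thick. Upright black grip post 14 (x) x 24 (y), centred at x = -38, top at z = 104. Origin: on the underside; x out through the mouth, z up.
- scoop_grip (a point): Point in the scoop's grip post to grasp from above: 38 mm behind and 85 mm above the scoop's origin, 19 mm below the post's top. Axes as the scoop's; the post is 14 thick along x and 24 along y.
- scoop_lip (a point): Middle of the scoop's front edge at its underside, 38 mm ahead of its origin. The lip is a ramp from there up to about 4.5 mm at x = 27 with the 2 mm floor behind it, so a ball that has passed it stays in the level scoop, and rolls out when the mouth is tipped down 30 to 45 degrees.
- ball_center (a point): Centre of the loose steel ball, diameter 32, about 60 g, on the tray floor within 5 mm of the tray's centre line, between scoop and far (+x) end wall. It rolls along when pushed; at the end wall, pushing the scoop's lip right up to the wall (a few newtons) makes it climb over the lip into the scoop.
- ball: The same ball; its axes turn as it rolls.
- dish: Loose round white dish, about 300 g, hollowed like a shallow bowl: outside diameter 160, rim 34 high, inner floor at 5 mm, flat to about 18 mm from the middle, then rising all round to the rim. Origin: centre of its underside. x points to the pouring lip (a tongue on the rim; at the start it points roughly to the robot's left); the arched handle runs along y; z up.
- dish_grip (a point): Middle of the dish's handle, straight above the dish's centre, 96 mm above its underside: a level wooden bar 66 long (along dish y), 14 thick (along dish x), 18 high (from 87 to 105 mm). From its ends steel wires, 8 mm thick, go down to the rim. Axes as the dish's.
- dish_lip (a point): Tip of the dish's pouring lip, 97 mm from the dish's centre along its x axis and 37 mm above its underside.
- dish_in (a point): Middle of the dish's inner floor, 5 mm above its underside. The ball's centre is 16 mm above this when it rests there.
- board: Wooden chopping board, lying still to the left, fixed: 340 long (its y axis, pointing away from the robot within 0.2 rad), 240 wide (x axis), 22 thick. Origin: centre of its underside.
- board_far (a point): Middle of the board's far short edge, at its top face: 170 mm along the board's y axis from its centre.
- tumbler: Clear drinking glass, 80 diameter, 91 high; bystander. Origin: centre of its underside.
- pepper_mill: Wooden pepper mill, 58 diameter, 170 high; bystander. Origin: centre of its underside. Keep the wrist clear of the wall cabinet overhead: front at world x = 0.62, underside 0.45 m above the worktop, right of y = 0.2.
- spice_jar: Spice jar with dark cap, 41 diameter, 105 high; bystander. Origin: centre of its underside.

How it is judged:
By the outcome, as a careful person would: the job done as asked, in the order asked, and still so for the second after the job is handed in, while the arm keeps its last pose, push and grip.
It also fails if it takes over 72 s, if anything falls off the work surface, if the arm or the gripper's body presses on something with over 40 N, if the wrist force passes 120 N, or if a joint passes its speed limit or range.

## Working session

There is one attempt and no reset: what is moved stays moved. The work goes in short steps, Python scripts to look and compute and a shell command to move; the robot and the scene stay as the last step left them, time stands still between calls to the robot, and variables do not carry over. Pictures are saved under pics/ and viewed, at most 10 in all, crops included, and the job is handed in when it is done.

```bash
ls; mkdir -p pics; cat > h.py <<'E'
import numpy as np, cv2, pickle
from scipy.spatial.transform import Rotation as R
def snap(r,name,fn):
    s=r.snapshot(name); pickle.dump(s,open(f'pics/{fn}.pkl','wb')); cv2.imwrite(f'pics/{fn}.png',s['pixels']); return s
def load(fn): return pickle.load(open(f'pics/{fn}.pkl','rb'))
def ray(s,u,v):
    K=np.array([[s['fx'],0,s['cx']],[0,s['fy'],s['cy']],[0,0,1]])
    x,y=cv2.undistortPoints(np.array([[[u,v]]],float),K,np.array(s['D'],float))[0,0]
    P=np.array(s['pose']); d=P[:3,:3]@np.array([x,-y,-1]); return P[:3,3],d/np.linalg.norm(d)
def atz(s,u,v,z):
    o,d=ray(s,u,v); return o+d*(z-o[2])/d[2]
def tri(*obs):
    A=np.zeros((3,3));b=np.zeros(3)
    rs=[ray(*o) for o in obs]
    for o,d in rs:
        M=np.eye(3)-np.outer(d,d);A+=M;b+=M@o
    p=np.linalg.solve(A,b); return p,[float(np.linalg.norm(np.cross(p-o,d))) for o,d in rs]
def proj(s,p):
    P=np.array(s['pose']); c=P[:3,:3].T@(np.array(p,float)-P[:3,3]); q=np.array([[c[0],-c[1],-c[2]]])
    K=np.array([[s['fx'],0,s['cx']],[0,s['fy'],s['cy']],[0,0,1]])
    return cv2.projectPoints(q,np.zeros(3),np.zeros(3),K,np.array(s['D'],float))[0].ravel()
E
python3 - <<'E'
from bench import r
from h import *
import numpy as np
a=[snap(r,n,n+'0') for n in('scene','side','wrist')]
for s in a: print(np.round(s['pose'],2).tolist(),s['fx'],s['D'])
cv2.imwrite('pics/a.png',cv2.resize(np.hstack([a[0]['pixels'],a[1]['pixels']]),(800,300)))
s=r.sense();print(s)
E
```

```text
bench.py
pics
steer.py
[[0.78, 0.47, -0.42, -92.49], [-0.63, 0.59, -0.51, -785.97], [0.01, 0.66, 0.75, 1258.04], [0.0, 0.0, 0.0, 1.0]] 473.53126916911015 [-0.03637871  0.          0.          0.          0.        ]
[[-0.91, 0.19, -0.37, -111.49], [-0.42, -0.4, 0.81, 1461.6], [0.01, 0.9, 0.45, 893.5], [0.0, 0.0, 0.0, 1.0]] 546.3888015595627 [-0.12237363  0.          0.          0.          0.        ]
[[0.3, -0.92, -0.27, 106.9], [0.96, 0.28, 0.09, 594.24], [-0.0, -0.28, 0.96, 372.23], [0.0, 0.0, 0.0, 1.0]] 367.3045370015069 [0.02424045 0.         0.         0.         0.        ]
{'time': 0.15, 'joint_pos': array([ 6.79293360e+01,  7.50547608e+00,  8.53141109e+01,  7.92290487e-05,
        8.72617411e+01, -4.89150769e+00]), 'qd': array([ 0.05500008, -0.0545639 , -0.19398849,  0.06526519,  0.10162857,
        0.00031692]), 'joint_efforts': array([ 1.21440789e-03, -5.70054245e+01, -5.01165354e+01, -1.50006640e-04,
        9.52378643e-03, -6.21245817e-05]), 'tool_pos': array([177.02219164, 572.85645459, 230.49021531]), 'tcp_rot': array([-1.79918975e+02, -7.01362645e-03,  1.62820835e+02]), 'ft_force': array([ 0.59363199, -0.51502926, -0.32708027]), 'wrist_torque': array([-0.04745317,  0.03240449, -0.05034924]), 'grip_force': 0.0, 'finger_gap': 85.52879965033841}
```

View pics/scene0.png

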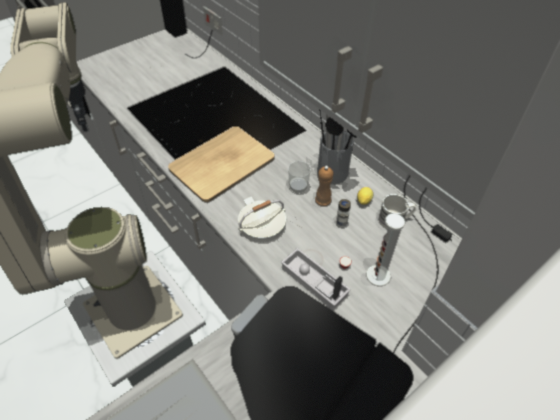

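View pics/side0.png

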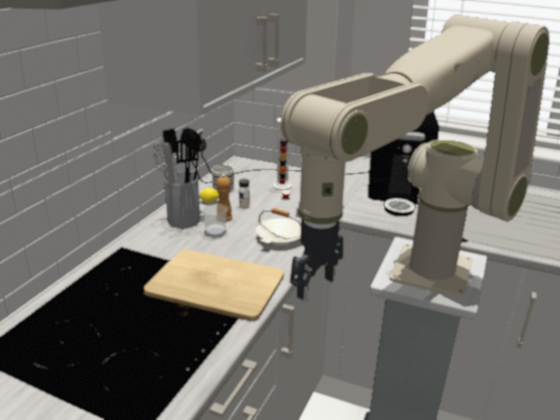

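The scene view shows the board around (222,163), the dish at (263,217) and the tray from (283,262) to (345,297), with the ball at (304,269) and the scoop's post at (338,285). The side view shows the board, but the arm hides the tray. Next I'll enlarge the crop.

```bash
python3 - <<'E'
from h import *
s=load('scene0');c=s['pixels'][190:310,220:380];cv2.imwrite('pics/c1.png',cv2.resize(c,None,fx=5,fy=5,interpolation=cv2.INTER_CUBIC))
for n,u,v,z in [('ball',304,269,20),('post',338,281,104),('dish',264,216,20),('b1',170,163,22),('b2',240,129,22),('b3',273,158,22),('b4',205,197,22),('glass',299,180,40),('mill',325,190,80),('jar',343,215,50)]: print(n,atz(s,u,v,z).round())
E
```

```text
ball [ 481. -213.   20.]
post [ 491. -343.  104.]
dish [513.  31.  20.]
b1 [393. 450.  22.]
b2 [711. 446.  22.]
b3 [711. 233.  22.]
b4 [403. 226.  22.]
glass [702.  72.  40.]
mill [715. -46.  80.]
jar [ 706. -148.   50.]
```

View pics/c1.png

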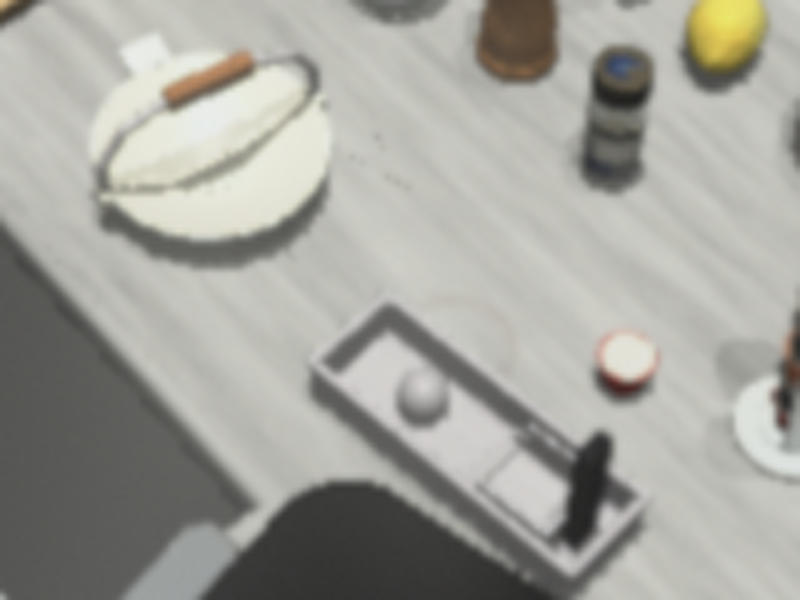

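```bash
cat >> h.py <<'E'
def go(r,p,rpy):
    s=r.sense(); R0=R.from_euler('xyz',s['tcp_rot'],degrees=True); R1=R.from_euler('xyz',rpy,degrees=True)
    print('rotvec',(R0.inv()*R1).as_rotvec(degrees=True).round(2),'d',R0.inv().apply(np.array(p,float)-s['tool_pos']).round(1))
E
python3 steer.py '[{"x":-15,"y":-18,"z":-2,"aperture":85},{"x":-45,"y":-52,"z":-6,"aperture":85},{"x":-80,"y":-92,"z":-12,"aperture":85},{"x":-115,"y":-132,"z":-18,"aperture":85},{"x":-150,"y":-172,"z":-24,"aperture":85},{"x":-185,"y":-212,"z":-29,"aperture":85},{"x":-210,"y":-245,"z":-33,"aperture":85},{"x":-222,"y":-257,"z":-35,"aperture":85}]'
python3 -c "
from h import *; from bench import r
go(r,[450,-50,300],[180,0,180])"
```

```text
time: 1.15
tool_pos: [314.0, 260.3, 266.5]
tcp_rot: [180.0, 0.0, 162.7]
ft_force: [0.4, 0.7, -0.4]
finger_gap: 85.3
grip_force: 0.0
rotvec [  0.     0.04 -17.3 ] d [-222.2 -255.8  -33.4]
```

```bash

python3 steer.py '[{"drz":-1,"x":-15,"y":-18,"z":-2,"aperture":85},{"drz":-4,"x":-45,"y":-52,"z":-6,"aperture":85},{"drz":-7,"x":-80,"y":-92,"z":-12,"aperture":85},{"drz":-10,"x":-115,"y":-132,"z":-18,"aperture":85},{"drz":-13,"x":-150,"y":-172,"z":-24,"aperture":85},{"drz":-15,"x":-185,"y":-212,"z":-29,"aperture":85},{"drz":-17,"x":-212,"y":-245,"z":-33,"aperture":85},{"drz":-17.3,"x":-222,"y":-256,"z":-34,"aperture":85}]' | head -3
python3 steer.py '[{"aperture":85},{"aperture":85}]' >/dev/null
python3 -c "
from h import *; from bench import r
snap(r,'wrist','w1')"
python3 steer.py '[{"y":-15,"aperture":85},{"y":-45,"aperture":85},{"y":-80,"aperture":85},{"y":-115,"aperture":85},{"y":-140,"aperture":85},{"y":-150,"aperture":85},{"y":-150,"aperture":85},{"y":-150,"aperture":85}]'
python3 -c "
from h import *; from bench import r
snap(r,'wrist','w2')
a,b=load('w1')['pixels'],load('w2')['pixels']
cv2.imwrite('pics/w12.png',cv2.resize(np.vstack([a,b]),(800,1200))[:600]) 
"
```

```text
time: 2.15
tool_pos: [450.2, -50.1, 300.1]
tcp_rot: [-180.0, -0.0, 180.0]
time: 3.45
tool_pos: [450.3, -197.2, 300.4]
tcp_rot: [180.0, 0.0, -179.8]
ft_force: [-0.0, -0.4, 0.3]
finger_gap: 84.9
grip_force: 0.0
```

View pics/w1.png

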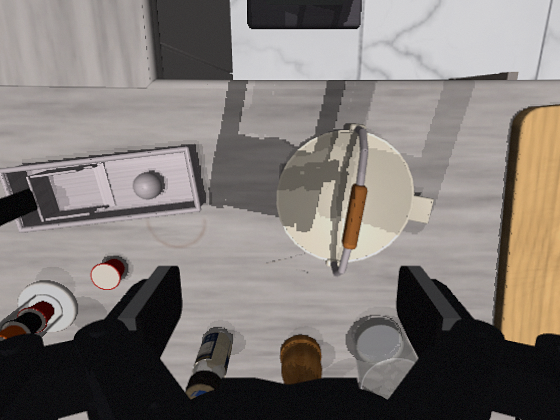

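View pics/w2.png

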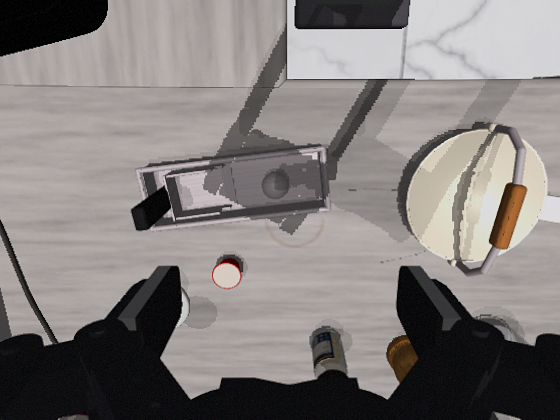

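In w1 the ball is at (149,185), the handle's wooden bar runs from (361,187) to (349,248), and the lip is near (433,210). In w2 the ball is at (276,183), the tray rim corners are about (137,168), (326,146) and (330,208), the post top is near (150,210), and the handle runs from (516,184) to (500,248). I'll enlarge the tray.

```bash
python3 - <<'E'
from h import *
a,b=load('w1'),load('w2')
f=lambda s,x,y,w,h:cv2.resize(s['pixels'][y:y+h,x:x+w],None,fx=4,fy=4,interpolation=cv2.INTER_CUBIC)
top=f(b,125,140,200+10,95)[:, :800]
bot=np.hstack([f(a,0,140,110,55),f(a,335,180,40,55),np.zeros((220,200,3),np.uint8)])[:, :800]
cv2.imwrite('pics/c2.png',np.vstack([top,bot]))
print(tri((a,149,185),(b,276,183)))
for p,q in [((361,187),(516,184)),((349,248),(500,248)),((355,218),(508.5,216)),((433,210),(0,0))][:3]: print(tri((a,*p),(b,*q)))
for u,v in [(137,168),(326,146),(330,208)]: print(atz(b,u,v,36).round(1))
print(atz(a,433,210,37).round(1))
E
```

```text
(array([ 477.956759  , -212.21420303,   16.47640084]), [0.8469104385689414, 0.846910438568969])
(array([461.38256812,  24.14725511,  91.09959538]), [1.060415704652905, 1.0604157046529614])
(array([523.5337075 ,  13.93591674, 100.22048115]), [0.1950649924361209, 0.19506499243632644])
(array([491.87889256,  18.85472296,  96.9742847 ]), [0.6931219641253867, 0.6931219641254462])
[ 455.7 -366.5   36. ]
[ 430.6 -156.1   36. ]
[ 502.1 -149.3   36. ]
[503.  119.5  37. ]
```

View pics/c2.png

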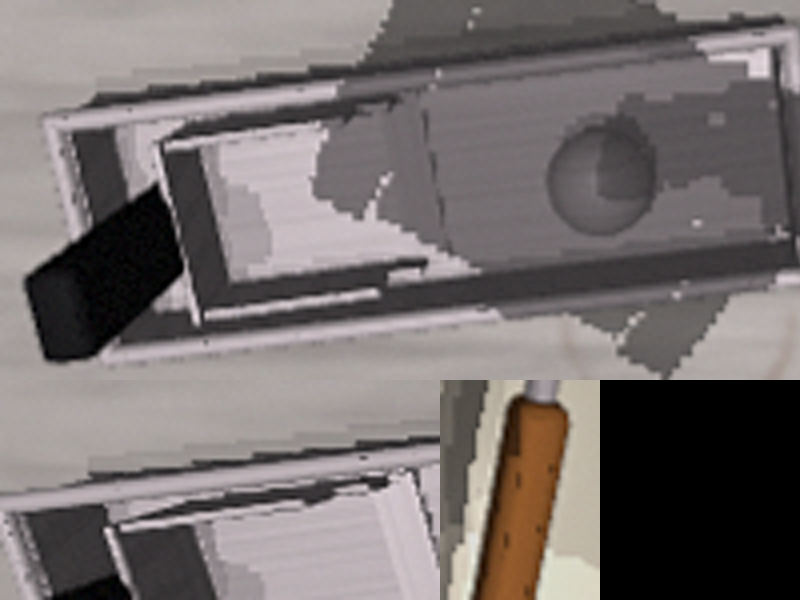

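```bash
python3 - <<'E'
from h import *
a,b,sc=load('w1'),load('w2'),load('scene0')
P=[atz(b,u,v,36)[:2] for u,v in [(135.8,168.8),(151.3,230.5),(326,146),(330,208)]]
P=np.array(P);print(P.round(1))
d=(P[2]+P[3]-P[0]-P[1])/2;c=P.mean(0);print('tray c',c.round(1),'len',np.linalg.norm(d),'yaw',np.degrees(np.arctan2(d[1],d[0])))
B=np.array([atz(b,u,v,35)[:2] for u,v in [(165,177),(174.5,220.5)]]);print('scoop back wall top',B.round(1),B.mean(0))
e=B[1]-B[0];print('scoop yaw',np.degrees(np.arctan2(e[0],-e[1]))+0)
F=np.array([atz(a,u,v,35)[:2] for u,v in [(26.5,131.5+140-140+0),(97,120.5+140-140)]])
print('post top',atz(b,140,218.8,108).round(1), tri((b,140,218.8),(sc,340,278)))
print('scene corners',[atz(sc,u,v,36).round(1)[:2] for u,v in [(283,263),(297.6,250.6),(349.6,290),(335,307)]])
for z in (34,): print('dish rim pts', [atz(a,u,v,z).round(1) for u,v in [(277,197),(413,197),(345,127),(345,263)]])
print('board',[atz(sc,u,v,22).round(1) for u,v in [(170,163),(240,129),(273,158),(205,197)]])
print(b['pose'].round(3).tolist())
E
```

```text
[[ 456.6 -367.9]
 [ 530.  -358.4]
 [ 430.6 -156.1]
 [ 502.1 -149.3]]
tray c [ 479.8 -257.9] len 212.13752018692452 yaw 97.30892010602979
scoop back wall top [[ 466.1 -336.7]
 [ 518.  -330.5]] [ 492.01116742 -333.6363484 ]
scoop yaw 96.79838367203666
post top [ 491.  -339.4  108. ] (array([ 495.10978518, -340.61378736,  108.61540582]), [4.209235009804371, 4.209235009804509])
scene corners [array([ 436.8, -164. ]), array([ 502.1, -156.4]), array([ 530.8, -360.5]), array([ 458.6, -374.4])]
dish rim pts [array([488.5, -60.2,  34. ]), array([488.3,  96.2,  34. ]), array([409.3,  14.5,  34. ]), array([571.5,  21.8,  34. ])]
board [array([392.8, 449.8,  22. ]), array([711.2, 446.4,  22. ]), array([711., 233.,  22.]), array([402.7, 225.6,  22. ])]
[[-0.002, -0.959, -0.284, 376.858], [1.0, -0.002, -0.001, -197.557], [0.001, -0.284, 0.959, 442.236], [0.0, 0.0, 0.0, 1.0]]
```

```bash
python3 - <<'E'
from h import *; from bench import r
print(atz(load('scene0'),379,277,0).round())
go(r,[492,-339,170],[180,0,-173])
go(r,[492,-339,69],[180,0,-173])
E
```

```text
[ 653. -372.    0.]
rotvec [ 0.01  0.01 -6.82] d [ -41.2 -142.   130.4]
rotvec [ 0.01  0.01 -6.82] d [ -41.2 -142.   231.4]
```

```bash

python3 steer.py '[{"drz":-1,"x":-5,"y":-15,"z":10,"aperture":85},{"drz":-2,"x":-12,"y":-45,"z":35,"aperture":85},{"drz":-4,"x":-22,"y":-80,"z":65,"aperture":85},{"drz":-5,"x":-32,"y":-110,"z":95,"aperture":85},{"drz":-6.8,"x":-39,"y":-132,"z":120,"aperture":85},{"drz":-6.8,"x":-41,"y":-142,"z":130,"aperture":85},{"drz":-6.8,"x":-41,"y":-142,"z":130,"aperture":85}]'|head -3
python3 - <<'E'
from h import *; from bench import r
snap(r,'wrist','w3');go(r,[492,-339,69],[180,0,-173])
E
```

```text
time: 4.38
tool_pos: [491.3, -339.3, 169.8]
tcp_rot: [179.9, -0.1, -173.1]
rotvec [ 0.    0.02 -0.09] d [ -0.2   0.3 102. ]
```

View pics/w3.png

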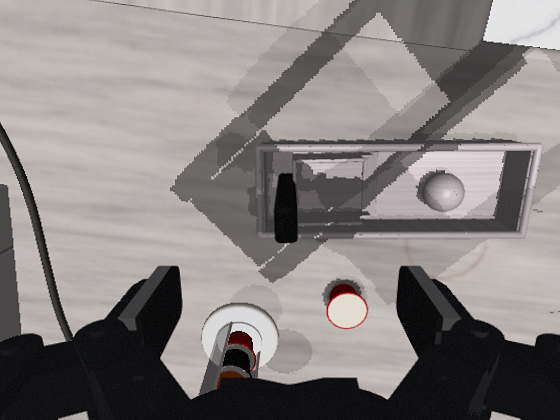

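w3 shows the tray square to the image, with the post top near (287,232) midway between the fingers and the ball at (444,191). The red pot is at (347,310).

```bash
python3 - <<'E'
from h import *
a,b=load('w2'),load('w3')
print(tri((a,140,218.8),(b,287,232)),atz(b,287,232,108).round(1),'can',atz(b,347,310,25).round(1))
print('tray',[atz(b,u,v,36).round(1)[:2] for u,v in [(258,143),(541,143),(258,238),(526,238)]],'ball',tri((b,444,191),(a,276,183)))
E
python3 steer.py '[{"z":12,"aperture":85},{"z":30,"aperture":85},{"z":50,"aperture":85},{"z":70,"aperture":85},{"z":88,"aperture":85},{"z":98,"aperture":85},{"z":101,"aperture":85},{"z":101,"aperture":85}]'
```

```text
(array([ 493.08294874, -339.61930518,  108.54719353]), [2.1839026135711337, 2.183902613571178]) [ 495.6 -339.7  108. ] can [ 594.  -274.7   25. ]
tray [array([ 455.1, -366.5]), array([ 430.7, -158.6]), array([ 530.7, -359.3]), array([ 505.1, -146.8])] ball (array([ 477.62356084, -212.12139938,   18.00896117]), [0.8753053659453626, 0.8753053659455095])
time: 5.42
tool_pos: [491.8, -340.1, 69.6]
tcp_rot: [-180.0, 0.0, -173.1]
ft_force: [-0.7, 1.3, 0.4]
finger_gap: 84.9
grip_force: 0.0
```

```bash

python3 steer.py '[{"x":1,"aperture":60},{"x":1,"aperture":35},{"x":1,"aperture":20},{"x":1,"aperture":8},{"x":1,"aperture":8},{"x":1,"aperture":8},{"x":1,"aperture":8},{"x":1,"aperture":8}]' 60
```

```text
time: 6.42
tool_pos: [490.7, -340.2, 69.6]
tcp_rot: [-180.0, 0.0, -173.1]
ft_force: [-0.2, 0.4, 4.5]
finger_gap: 13.1
grip_force: 58.8
```

```bash

python3 steer.py '[{"y":5,"aperture":8},{"y":15,"aperture":8},{"y":26,"aperture":8},{"y":37,"aperture":8},{"y":48,"aperture":8},{"y":59,"aperture":8},{"y":68,"aperture":8},{"y":75,"aperture":8}]'
python3 steer.py '[{"y":4,"aperture":8},{"y":8,"aperture":8},{"y":12,"aperture":8},{"y":16,"aperture":8},{"y":19,"aperture":8},{"y":22,"aperture":8},{"y":24,"aperture":8},{"y":26,"aperture":8}]'
```

```text
time: 7.42
tool_pos: [481.5, -264.7, 69.6]
tcp_rot: [-180.0, 0.0, -173.0]
ft_force: [-0.1, -1.2, 4.8]
finger_gap: 13.1
grip_force: 59.2
time: 8.43
tool_pos: [478.4, -239.4, 69.5]
tcp_rot: [-180.0, 0.0, -173.1]
ft_force: [0.0, -2.0, 4.9]
finger_gap: 13.6
grip_force: 59.2
```

```bash

python3 steer.py '[{"y":1,"aperture":8},{"y":2,"aperture":8},{"y":3,"aperture":8},{"y":4,"aperture":8},{"y":4,"aperture":8}]' | sed -n '2p;4p'
python3 steer.py '[{"y":1,"aperture":8},{"y":2,"aperture":8},{"y":2,"aperture":8},{"y":2,"aperture":8}]' | sed -n '2p;4p'
```

```text
tool_pos: [478.0, -235.9, 69.6]
ft_force: [0.5, -4.2, 4.8]
tool_pos: [478.0, -235.4, 69.9]
ft_force: [1.2, -8.4, 3.8]
```

```bash
python3 - <<'E'
from h import *; from bench import r
a=snap(r,'wrist','w4')['pixels'];b=snap(r,'scene','s4')['pixels']
x=cv2.resize(a[100:270,230:450],(580,448));y=cv2.resize(b[240:310,270:325],(220,280))
o=np.zeros((448,800,3),np.uint8);o[:,:580]=x;o[:280,580:]=y;cv2.imwrite('pics/c4.png',o)
E
```

```text
(no output)
```

View pics/c4.png

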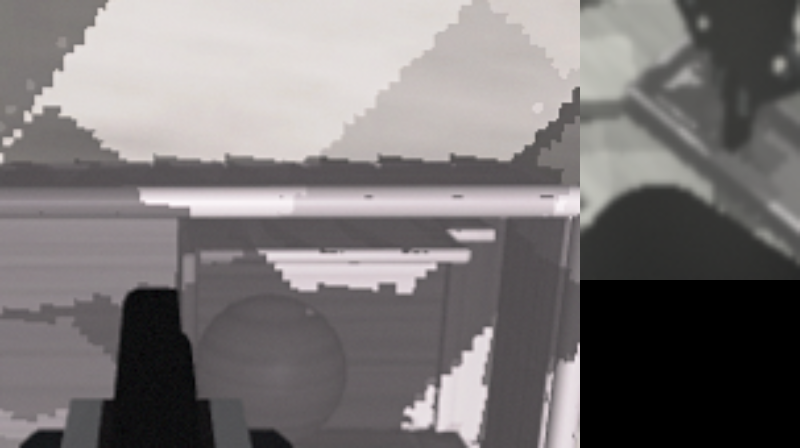

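The crop shows the ball inside the scoop against its back wall, around (270,360), with the lip at the end wall. Lifting now.

```bash

python3 steer.py '[{"y":-2,"z":-1,"aperture":8},{"y":-3,"z":-5,"aperture":8},{"y":-3,"z":-13,"aperture":8},{"y":-3,"z":-24,"aperture":8},{"y":-3,"z":-36,"aperture":8},{"y":-3,"z":-48,"aperture":8},{"y":-3,"z":-57,"aperture":8},{"y":-3,"z":-60,"aperture":8}]'
python3 - <<'E'
from h import *; from bench import r
go(r,[491,-95.5,130],[180,0,180])
E
```

```text
time: 10.65
tool_pos: [478.4, -237.0, 130.3]
tcp_rot: [-180.0, 0.1, -173.1]
ft_force: [-0.2, -0.2, -1.3]
finger_gap: 13.6
grip_force: 58.7
rotvec [-0.04  0.06  6.92] d [-29.6 138.9   0.2]
```

```bash

python3 steer.py '[{"drz":1,"x":-2,"y":7,"aperture":8},{"drz":2,"x":-5,"y":24,"aperture":8},{"drz":3,"x":-10,"y":47,"aperture":8},{"drz":4,"x":-15,"y":72,"aperture":8},{"drz":5,"x":-21,"y":97,"aperture":8},{"drz":6,"x":-25,"y":119,"aperture":8},{"drz":6.9,"x":-28,"y":133,"aperture":8},{"drz":6.9,"x":-29.5,"y":139,"aperture":8}]'
python3 - <<'E'
from h import *; from bench import r
for th,y,z in((20,-68.5,136),(30,-52.5,130),(35,-44,130),(40,-35.5,130)):
  go(r,[491,y,z],R.from_matrix(R.from_rotvec([-th,0,0],degrees=True).as_matrix()@R.from_euler('xyz',[180,0,180],degrees=True).as_matrix()).as_euler('xyz',degrees=True))
E
```

```text
time: 11.65
tool_pos: [490.1, -94.0, 128.7]
tcp_rot: [180.0, -0.1, -179.9]
ft_force: [-0.2, 0.7, -1.2]
finger_gap: 13.2
grip_force: 58.7
rotvec [20.03 -0.05  0.07] d [-0.9 25.5 -7.3]
rotvec [30.03 -0.04  0.08] d [-0.9 41.5 -1.3]
rotvec [35.03 -0.04  0.08] d [-1.  50.  -1.3]
rotvec [ 4.003e+01 -4.000e-02  8.000e-02] d [-1.  58.5 -1.3]
```

```bash

python3 steer.py '[{"drx":3,"y":3,"z":-1,"aperture":8},{"drx":6,"y":7,"z":-3,"aperture":8},{"drx":9,"y":11,"z":-4,"aperture":8},{"drx":12,"y":15,"z":-5,"aperture":8},{"drx":15,"y":19,"z":-6,"aperture":8},{"drx":17,"y":22,"z":-7,"aperture":8},{"drx":18,"y":23,"z":-7,"aperture":8},{"drx":18,"y":23,"z":-7,"aperture":8}]'|head -3
python3 - <<'E'
from h import *; from bench import r
a=snap(r,'wrist','w5')['pixels'];b=snap(r,'scene','s5')['pixels'];c=snap(r,'side','d5')['pixels']
o=np.zeros((600,800,3),np.uint8);o[:300,:400]=cv2.resize(a,(400,300));o[:300,400:]=cv2.resize(b[190:280,220:340],(400,300));o[300:,:400]=cv2.resize(c[180:270,230:350],(400,300));cv2.imwrite('pics/c5.png',o)
E
```

```text
time: 12.65
tool_pos: [490.3, -72.1, 135.9]
tcp_rot: [-162.0, -0.0, -180.0]
```

View pics/c5.png

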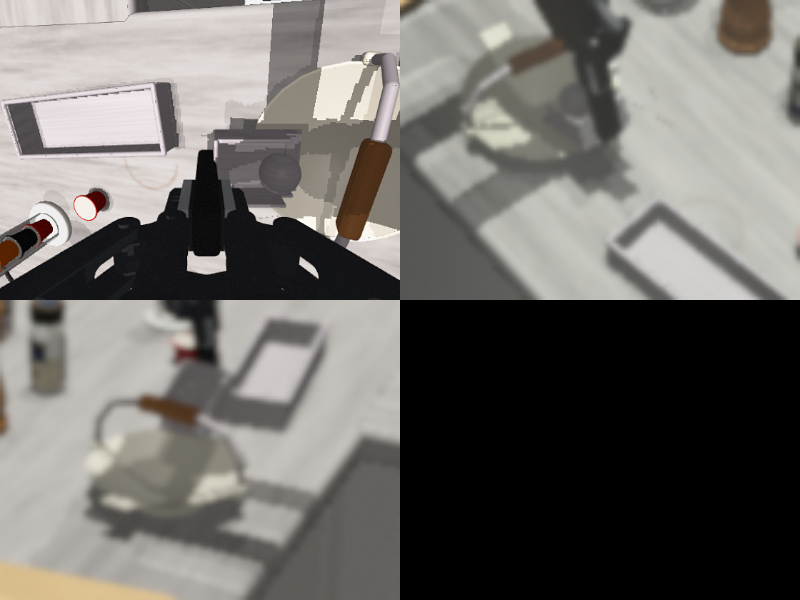

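The ball has rolled to the scoop's lip (wrist tile 280,172), which is over the near side of the dish. Now I'll tip further, slowly, pivoting about the lip.

```bash
python3 - <<'E'
from h import *; from bench import r
for th,lz in((24,44),(28,39),(31,36),(34,33),(37,32),(40,31),(43,30)):
  t=np.radians(th);y=-19.5-(76*np.cos(t)-65.6*np.sin(t));z=lz+76*np.sin(t)+65.6*np.cos(t)
  go(r,[490.5,y,z],(R.from_rotvec([-th,0,0],degrees=True)*R.from_euler('xyz',[180,0,180],degrees=True)).as_euler('xyz',degrees=True))
E
```

```text
rotvec [ 6.02 -0.   -0.01] d [-0.  10.3 -1.8]
rotvec [ 1.002e+01 -0.000e+00 -1.000e-02] d [-0.  17.1 -1.7]
rotvec [ 1.302e+01 -0.000e+00 -1.000e-02] d [-0.  22.2 -2. ]
rotvec [ 1.602e+01 -0.000e+00 -1.000e-02] d [-0.  27.4 -2.2]
rotvec [ 1.902e+01 -0.000e+00 -1.000e-02] d [-0.  32.2 -4. ]
rotvec [ 2.202e+01 -0.000e+00 -1.000e-02] d [-0.  37.1 -5.5]
rotvec [ 2.502e+01 -0.000e+00 -1.000e-02] d [-0.  42.2 -6.9]
```

```bash

python3 steer.py '[{"drx":3,"y":5,"z":-1,"aperture":8},{"drx":6,"y":10.3,"z":-1.8,"aperture":8},{"drx":8,"y":13.7,"z":-1.8,"aperture":8},{"drx":10,"y":17.1,"z":-1.7,"aperture":8},{"drx":11.5,"y":19.7,"z":-1.9,"aperture":8},{"drx":13,"y":22.2,"z":-2,"aperture":8},{"drx":13,"y":22.2,"z":-2,"aperture":8},{"drx":13,"y":22.2,"z":-2,"aperture":8}]'
python3 steer.py '[{"drx":1.5,"y":2.6,"aperture":8},{"drx":3,"y":5.2,"aperture":8},{"drx":4.5,"y":7.8,"aperture":8},{"drx":6,"y":10.3,"z":-0.5,"aperture":8},{"drx":7.5,"y":12.8,"z":-1,"aperture":8},{"drx":9,"y":15.3,"z":-1.5,"aperture":8},{"drx":9,"y":15.3,"z":-1.5,"aperture":8},{"drx":9,"y":15.3,"z":-1.5,"aperture":8}]'
```

```text
time: 13.8
tool_pos: [490.6, -50.6, 131.5]
tcp_rot: [-149.0, 0.0, -180.0]
ft_force: [-0.5, 0.7, -1.5]
finger_gap: 13.6
grip_force: 58.8
time: 14.8
tool_pos: [490.5, -36.6, 124.8]
tcp_rot: [-140.0, -0.0, -180.0]
ft_force: [0.8, -0.6, -1.1]
finger_gap: 13.3
grip_force: 58.9
```

```bash

python3 steer.py '[{"drx":2,"y":2.5,"z":-3,"aperture":8},{"drx":4,"y":5,"z":-5,"aperture":8},{"drx":4,"y":5,"z":-5,"aperture":8},{"drx":4,"y":5,"z":-5,"aperture":8},{"drx":4,"y":5,"z":-5,"aperture":8}]'
python3 - <<'E'
from h import *; from bench import r
snap(r,'scene','s6');w=snap(r,'wrist','w6')
# ball visible positions: at dish middle / in scoop front
print(proj(w,[491,18,21]),proj(w,[491,-28,50]))
# round-blob search: steel ball is bluish-grey against cream dish: use saturation
p=w['pixels'];c=p[90:300:6,260:560:6].astype(int)
print('\n'.join(''.join('%x'%min(15,int(v.mean())//16) for v in row) for row in c))
f=[]
for _ in range(8): f.append(r.sense()['ft_force'])
print(np.mean(f,0))
E
```

```text
time: 15.42
tool_pos: [490.5, -29.7, 125.5]
tcp_rot: [-136.0, 0.0, -180.0]
ft_force: [-0.3, 0.6, 0.7]
finger_gap: 13.4
grip_force: 58.9
[488.12692852 238.67593846] [382.78958933 231.23985638]
ccccddddddddddddcccddccddccccccccefffed8aa86665bbd
ddddddddddddddddddddddddccccccefeeeeeef9a979777cdd
ddddddddddddddddddddddddddccffeeeeeeee9a986977dcdd
ddbbcccccccccccccdddddddddffeeeeeeeee8a985e977dcdd
87549ccccccccccccccccccccfeeeeeeeeee9a987ed977dddd
55559ccccccccccccccccccdfeeeeeeeeeeecc97beb877dddd
55558ccccccccccccdddddfeeeeeeeeeeeebdda5ee977eeddd
55558accccccdcccdddddeeeeeeeeeeeeeecdd9eef977deddd
55458abccccccdddddddbeeeeeeeeeeeeebddb6eef977deddd
55556acccccccccccddcfeeeeeeeeeeeeebddaeeef97adeddd
54454acccccddccccccfeeeeeeeeeeeeefcdc8eee987aeeddd
54454acccccccccccdeeeeeeeeeeeeeeeaddb6eee987eeeddd
44445bdddcccccccccfeeeeeeeeeeeeefcdd9feef977eeeccc
444459dddddddddddeeeeeeeeeeefeeeddeb7eeee87ceeeccc
444459bbcccccddddeeeeeeeeeeeeeeebddaceee788ceecccc
454459caaabbbbbbc666666666666deecec9eeee887eeecccc
444459b4444444455444444644456db9deb5ee98888eeeccce
444449c5444444444444444449886cebedaeee788
[... 214 characters left out ...]
cdd1010c555555555555555455567764333666655456655558
cdd00007555555555555555445567766532666665556555555
dcc11000555555555566666555567776533555555555755555
ccd10000555555556666666555577776532455555557777767
bcc00000555555556666666555677775435455555557777777
4400000004455559aaabbbb556677766326555554667777777
4410100004455559999aaba999344455324444546677777777
450000001440044444444447753323332dfaa9666577777777
430000001441114444444474422322222f9aa9896777777777
41000000144311444445544aa23322222faa88afe677777777
40000000144401244444444df22322237faa88ffee77777777
410000000444111bbbbbbbbba2222222ff998ffeee77797777
410000000363111dddcfffff22222222ff99befeeee7799997
[-0.06199718 -0.46403974 -1.68995779]
```

```bash
python3 - <<'E'
from h import *; from bench import r
for th,y,z in((30,-58,140),(15,-85,150),(0,-120,155)):
  go(r,[490.5,y,z],(R.from_rotvec([-th,0,0],degrees=True)*R.from_euler('xyz',[180,0,180],degrees=True)).as_euler('xyz',degrees=True))
E
```

```text
rotvec [-1.399e+01  2.000e-02 -1.000e-02] d [  0.1 -30.4   9.2]
rotvec [-2.899e+01  2.000e-02 -1.000e-02] d [  0.1 -56.7  20.8]
rotvec [-4.399e+01  3.000e-02 -0.000e+00] d [  0.1 -85.4  41.5]
```

```bash

python3 steer.py '[{"drx":-6,"y":-12,"z":4,"aperture":8},{"drx":-14,"y":-30,"z":9,"aperture":8},{"drx":-21,"y":-43,"z":15,"aperture":8},{"drx":-29,"y":-57,"z":21,"aperture":8},{"drx":-37,"y":-72,"z":31,"aperture":8},{"drx":-44,"y":-85,"z":41,"aperture":8},{"drx":-44,"y":-85,"z":41,"aperture":8},{"drx":-44,"y":-85,"z":41,"aperture":8}]'
python3 - <<'E'
from h import *; from bench import r
w=snap(r,'wrist','w7');snap(r,'scene','s7')
p=[491,18,21];u,v=proj(w,p);print(u,v,proj(w,[491,-80,107]))
for n,s in(('w',w),('w5',load('w5'))):
  print(n);c=s['pixels'][110:320:7,250:560:7].astype(int)
  print('\n'.join(''.join('%x'%min(15,int(q.mean())//16) for q in row) for row in c))
E
```

```text
time: 16.52
tool_pos: [490.1, -119.4, 154.6]
tcp_rot: [-179.9, -0.0, 180.0]
ft_force: [-0.8, 1.0, -0.9]
finger_gap: 13.5
grip_force: 59.0
466.8959110259607 194.69562986419518 [360.35754791 235.43627863]
w
bcbbbbbbbbbbbba94444acc64eeeeeeeee98cddddd59b
bbbbbbbbbbbbbb994457a669deeeeeeee98edddddd3bd
bbbbbbbbbbbbbca4444a56fdeeeeeeeee9bedddddd5cb
cbabbbbbcbbbcaa445456bdeeeeeeeeed8eddddddd6db
9bbbbbbbbbccca7446647edeeeeeeeef9eeddddddd7bc
9bbbbbbbbbbb99444444eeeeeeeeefe88ecddddddd7bf
46666bbbbbbbaa444448eeeeeeeffff8eddddddddd8ce
46666666cccaa444444deeeeeeffff88eedddddddd9ce
56666666665445444468cddfeffff988deedddddf39ce
44766666664444444466cddddeef654adeeeedde228ce
45666556444444444465bcedced658a65eeeedda23566
456554444444444444444444be6479a768eeeef224676
45655554444555555564444bae748ac657eeeff225676
456555555555555455555cbbaee48ab65eeeffb23677b
576555545555555555555bbbceee69557ffeff224676f
67650004555555555555bbbbcee776eeffefff225775f
77770004555455555555baaacee776eeeeeffc23677ef
77770000555555555654b8acdde676eeeeeff224676ff
78770000555554555559b4bceeee7deeeefff225475ff
77770000555666666559b
[... 1167 characters left out ...]
8723233367
dddd000a5555555555544455567666866668223333277
ddcc000a5555555555455554588888866678222333277
dddd00105555556664445545588888877687223332777
dddd11105556666654555555488888877682223333777
dddd00105556666654555555588888877882323332777
deee00105556666664555555588888777872333327777
d44001001446888875455555688888778822233227777
144000001440144444555554a88888778823233367777
14410000144112444444554aaa8888778722333377777
044000000442114444444aaaaaaa98788223333277777
4430000002441144444444aaaaaaa9988233332777777
44100000004411bddddaaaaaaaaaa9998233333777777
111000000111111dddddbaaaaaaaa9982333334777777
1110000001101111dddd1114ffffa9fe2333438777777
111001010111111111c0110118ffa9fe233433fe87777
```

The printout shows the ball in the dish close to its middle (about (460,190), predicted (467,195)) and the scoop empty. Next the scoop goes back in the tray.

```bash
python3 -c "
from h import *; from bench import r
go(r,[488.3,-320,150],[180,0,-173.1])"
python3 steer.py '[{"drz":-1,"y":-10,"z":1,"aperture":8},{"drz":-2,"y":-36,"z":2,"aperture":8},{"drz":-4,"y":-70,"z":4,"aperture":8},{"drz":-5,"x":1,"y":-110,"z":4,"aperture":8},{"drz":-6.9,"x":1,"y":-150,"z":4,"aperture":8},{"drz":-6.9,"x":2,"y":-182,"z":4,"aperture":8},{"drz":-6.9,"x":2,"y":-197,"z":4,"aperture":8},{"drz":-6.9,"x":2,"y":-200.5,"z":4,"aperture":8}]'
python3 -c "
from h import *; from bench import r
go(r,[488.3,-320,71],[180,0,-173.1])"
```

```text
rotvec [-0.03 -0.05 -6.79] d [   2.3 -201.9    4.6]
time: 17.62
tool_pos: [488.6, -319.7, 150.6]
tcp_rot: [180.0, -0.0, -173.1]
ft_force: [0.0, -0.2, -0.9]
finger_gap: 13.4
grip_force: 59.0
rotvec [ 0.02 -0.02  0.03] d [ 0.3 -0.3 79.6]
```

```bash

python3 steer.py '[{"z":8,"aperture":8},{"z":24,"aperture":8},{"z":42,"aperture":8},{"z":58,"aperture":8},{"z":70,"aperture":8},{"z":76,"aperture":8},{"z":79,"aperture":8},{"z":80,"aperture":8}]'
python3 steer.py '[{"z":0.5,"aperture":8},{"z":1,"aperture":8},{"z":1,"aperture":8},{"z":1,"aperture":8}]'
```

```text
time: 18.62
tool_pos: [488.8, -319.9, 71.2]
tcp_rot: [-180.0, 0.0, -173.1]
ft_force: [1.3, -0.5, -1.1]
finger_gap: 13.3
grip_force: 59.0
time: 19.12
tool_pos: [488.7, -319.7, 70.0]
tcp_rot: [-180.0, 0.0, -173.1]
ft_force: [-0.5, -0.0, -1.2]
finger_gap: 13.6
grip_force: 59.0
```

```bash

python3 steer.py '[{"z":0.4,"aperture":8},{"z":0.8,"aperture":8},{"z":0.8,"aperture":8},{"z":0.8,"aperture":8}]'
python3 steer.py '[{"aperture":16},{"aperture":24},{"aperture":40},{"aperture":60},{"aperture":60},{"aperture":60},{"aperture":60}]'
python3 steer.py '[{"z":-10,"aperture":60},{"z":-35,"aperture":60},{"z":-70,"aperture":60},{"z":-110,"aperture":60},{"z":-145,"aperture":60},{"z":-160,"aperture":60},{"z":-160,"aperture":60}]' | head -3
python3 - <<'E'
from h import *; from bench import r
snap(r,'wrist','w8')
go(r,[450,-50,240],[180,0,171.5])
E
```

```text
time: 19.62
tool_pos: [488.9, -319.9, 69.6]
tcp_rot: [-180.0, 0.0, -173.1]
ft_force: [-0.6, 0.8, 4.2]
finger_gap: 13.5
grip_force: 59.7
time: 20.5
tool_pos: [488.6, -319.7, 69.1]
tcp_rot: [180.0, 0.0, -173.1]
ft_force: [-0.6, -0.2, -0.6]
finger_gap: 60.0
grip_force: 0.0
time: 21.38
tool_pos: [489.1, -320.1, 230.2]
tcp_rot: [-179.9, 0.1, -173.1]
rotvec [ 1.000e-02 -1.000e-02  1.542e+01] d [  5.7 272.3 -11.4]
```

```bash

python3 steer.py '[{"drz":1,"y":12,"aperture":85},{"drz":3,"x":1,"y":40,"z":-2,"aperture":85},{"drz":5,"x":2,"y":80,"z":-4,"aperture":85},{"drz":7,"x":3,"y":120,"z":-6,"aperture":85},{"drz":9,"x":4,"y":160,"z":-8,"aperture":85},{"drz":11,"x":5,"y":200,"z":-10,"aperture":85},{"drz":13,"x":6,"y":235,"z":-11,"aperture":85},{"drz":15.4,"x":6,"y":260,"z":-11,"aperture":85}]'|head -3
python3 steer.py '[{"aperture":85},{"aperture":85},{"aperture":85}]'|head -2
cat >> h.py <<'E'
def bar(s,show=False):
    h=cv2.cvtColor(s['pixels'],cv2.COLOR_BGR2HSV)
    m=((h[...,0]>5)&(h[...,0]<18)&(h[...,1]>140)&(h[...,2]>60)).astype(np.uint8)
    n,l,st,c=cv2.connectedComponentsWithStats(m); out=[]
    for i in range(1,n):
        if st[i,4]>200:
            q=cv2.boxPoints(cv2.minAreaRect(np.argwhere(l==i)[:,::-1].astype(np.float32))); out.append((st[i,4],c[i].round(1).tolist(),q.round(1).tolist()))
    return out
E
python3 - <<'E'
from h import *; from bench import r
s=snap(r,'wrist','w9')
for n in('w1','w2','w9'): print(n,bar(load(n)))
E
```

```text
time: 22.42
tool_pos: [450.0, -60.1, 238.5]
tcp_rot: [180.0, -0.1, 171.5]
time: 22.8
tool_pos: [451.1, -62.9, 239.6]
w1 [(np.int32(833), [354.6, 216.9], [[341.5, 246.6999969482422], [354.0, 184.1999969482422], [367.3999938964844, 186.89999389648438], [354.8999938964844, 249.39999389648438]]), (np.int32(256), [298.2, 345.4], [[281.0, 337.0], [320.0, 337.0], [320.0, 360.0], [281.0, 360.0]]), (np.int32(621), [300.5, 364.2], [[279.1000061035156, 354.20001220703125], [317.1000061035156, 348.20001220703125], [321.5, 376.79998779296875], [283.5, 382.70001220703125]])]
w2 [(np.int32(971), [509.5, 216.6], [[490.1000061035156, 244.6999969482422], [510.8999938964844, 182.3000030517578], [527.0999755859375, 187.6999969482422], [506.29998779296875, 250.10000610351562]]), (np.int32(219), [396.5, 348.8], [[380.8999938964844, 359.79998779296875], [399.29998779296875, 332.79998779296875], [411.3999938964844, 341.0], [393.0, 368.0]]), (np.int32(353), [404.9, 364.3], [[387.29998779296875, 371.20001220703125], [406.20001220703125, 346.1000061035156], [419.1000061035156, 355.79998779296875], [400.29998779296875, 381.0]])]
w9 [(np.int32(1235), [394.7, 223.5], [[384.1000061035156, 261.70001220703125], [388.5, 185.3000030517578], [405.5, 186.3000030517578], [401.1000061035156, 262.6000061035156]]), (np.int32(313), [348.2, 369.6], [[326.8999938964844, 376.8999938964844], [328.6000061035156, 359.0], [372.70001220703125, 363.1000061035156], [371.0, 381.0]])]
```

```bash

python3 steer.py '[{"x":2,"y":12,"aperture":85},{"x":5,"y":35,"aperture":85},{"x":10,"y":58,"aperture":85},{"x":15,"y":70,"aperture":85},{"x":15,"y":70,"aperture":85},{"x":15,"y":70,"aperture":85}]'|head -3
python3 - <<'E'
from h import *; from bench import r
s=snap(r,'wrist','w10'); print(bar(s))
E
```

```text
time: 23.6
tool_pos: [446.8, 8.7, 240.2]
tcp_rot: [-180.0, 0.0, 171.5]
[(np.int32(1084), [307.7, 240.8], [[300.0, 205.0], [316.0, 205.0], [316.0, 277.0], [300.0, 277.0]]), (np.int32(218), [290.4, 377.0], [[273.6000061035156, 371.70001220703125], [308.6000061035156, 370.20001220703125], [309.1000061035156, 380.79998779296875], [274.1000061035156, 382.29998779296875]])]
```

View pics/w10.png

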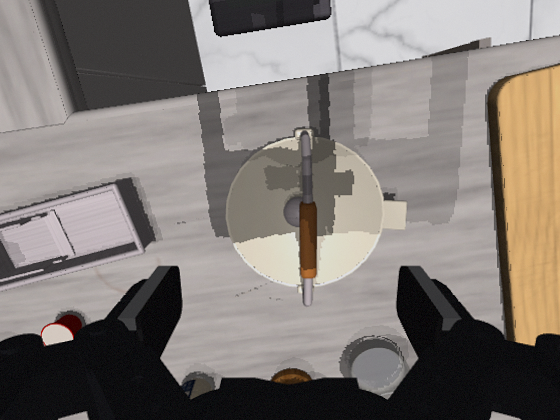

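The final view shows the ball at (295,210), in the middle of the dish. The handle bar runs vertically at u≈308, rows 203 to 277, so it's aligned with the tool. The scoop is standing in the tray.

```bash
python3 - <<'E'
from h import *; from bench import r
a,b=load('w9'),load('w10')
p,e=tri((a,394.7,223.5),(b,308,240.5));print('bar',p.round(1),np.round(e,1))
print('ball',atz(b,295,210,21).round(1))
print('dish rim',[atz(b,u,v,34).round(1)[:2] for u,v in [(227,210),(382,210),(305,288)]])
go(r,[p[0],p[1],170],[180,0,171.5]);go(r,[p[0],p[1],p[2]-19],[180,0,171.5])
for n in('scene0','side0'):
  s=load(n);h=cv2.cvtColor(s['pixels'],cv2.COLOR_BGR2HSV)
  m=((h[...,0]>8)&(h[...,0]<25)&(h[...,1]>90)&(h[...,2]>130)).astype(np.uint8)
  k,l,st,c=cv2.connectedComponentsWithStats(m);i=1+np.argmax(st[1:,4])
  q=np.array([atz(s,u,v,22)[:2] for v,u in np.argwhere(l==i)],np.float32);print(n,cv2.minAreaRect(q))
E
```

```text
bar [490.4  18.   99.4] [0.2 0.2]
ball [487.4   8.9  21. ]
dish rim [array([473.3, -57.5]), array([496.1,  94.6]), array([570.5,   7.3])]
rotvec [-0.01  0.01 -0.01] d [-41.6  15.7  70.1]
rotvec [-0.01  0.01 -0.01] d [-41.6  15.8 159.7]
scene0 ((545.2549438476562, 381.02069091796875), (340.5037536621094, 171.7319793701172), 7.509284019470215)
side0 ((503.2327880859375, 431.74786376953125), (386.2590026855469, 172.35385131835938), 32.933650970458984)
```

```bash

python3 steer.py '[{"x":-5,"y":2,"z":10,"aperture":85},{"x":-15,"y":6,"z":28,"aperture":85},{"x":-27,"y":11,"z":48,"aperture":85},{"x":-37,"y":14,"z":64,"aperture":85},{"x":-41.5,"y":15.7,"z":75,"aperture":85},{"x":-41.5,"y":15.7,"z":80,"aperture":85},{"x":-41.5,"y":15.7,"z":80,"aperture":85}]'|head -3
python3 - <<'E'
from h import *; from bench import r
s=snap(r,'wrist','w11');print(bar(s)[:1]);go(r,[490.4,18,78],[180,0,171.5])
for n in('scene0','w1'):
  s=load(n);h=cv2.cvtColor(s['pixels'],cv2.COLOR_BGR2HSV)
  m=((h[...,0]>8)&(h[...,0]<25)&(h[...,1]>70)&(h[...,2]>70)).astype(np.uint8)
  k,l,st,c=cv2.connectedComponentsWithStats(m);i=1+np.argmax(st[1:,4])
  uv=np.argwhere(l==i);print(n,uv.min(0),uv.max(0))
  q=np.array([atz(s,u,v,22)[:2] for v,u in uv],np.float32);print(cv2.minAreaRect(q))
E
```

```text
time: 24.52
tool_pos: [489.8, 18.4, 159.9]
tcp_rot: [-180.0, -0.0, 171.5]
[(np.int32(470), [283.1, 193.3], [[273.6000061035156, 175.8000030517578], [287.8999938964844, 174.0], [293.20001220703125, 216.1999969482422], [278.8999938964844, 218.0]])]
rotvec [0.   0.02 0.01] d [-0.3 -0.4 82.4]
scene0 [126 169] [200 273]
((553.3175048828125, 343.2850341796875), (348.95880126953125, 249.1741485595703), 4.90238618850708)
w1 [104 501] [345 559]
((543.7371215820312, 243.92323303222656), (309.9004821777344, 73.22561645507812), 11.20615005493164)
```

```bash

python3 steer.py '[{"z":10,"aperture":85},{"z":25,"aperture":85},{"z":42,"aperture":85},{"z":58,"aperture":85},{"z":71,"aperture":85},{"z":79,"aperture":85},{"z":82,"aperture":85},{"z":82,"aperture":85}]'
python3 - <<'E'
from h import *
from scipy.optimize import minimize
S=[]
for n in('scene0','side0'):
  s=load(n);h=cv2.cvtColor(s['pixels'],cv2.COLOR_BGR2HSV)
  m=((h[...,0]>8)&(h[...,0]<25)&(h[...,1]>70)&(h[...,2]>70)).astype(np.uint8)
  k,l,st,c=cv2.connectedComponentsWithStats(m);i=1+np.argmax(st[1:,4]);S.append((s,(l==i).astype(np.float32)));print(st[i])
def cost(x,per=False):
  c,sn=np.cos(np.radians(x[2])),np.sin(np.radians(x[2]));out=[]
  for s,m in S:
    P=[]
    for i in(-1,1):
      for j in(-1,1):
        for a,b in((170,100),(150,120),(164,114)):
          for z in(0,22): P.append(proj(s,[x[0]+i*a*c-j*b*sn,x[1]+i*a*sn+j*b*c,z]))
    hull=cv2.convexHull(np.array(P,np.float32));q=np.zeros(m.shape,np.uint8)
    cv2.fillConvexPoly(q,np.round(hull*16).astype(np.int32),1,lineType=8,shift=4)
    out.append(float(np.abs(q-m).sum()))
  return out if per else sum(out)
for sel in(None,0,1):
  S0=S
  if sel is not None:S=[S0[sel]]
  b=min((minimize(cost,[554,342,y],method='Nelder-Mead',options=dict(initial_simplex=[[554,342,y],[564,342,y],[554,352,y],[554,342,y+5]])) for y in(-3,0,4)),key=lambda r:r.fun)
  print(sel,b.x.round(1),cost(b.x,True));S=S0
E
```

```text
time: 25.58
tool_pos: [490.3, 18.5, 78.3]
tcp_rot: [180.0, 0.0, 171.5]
ft_force: [-0.5, -1.2, 1.1]
finger_gap: 85.1
grip_force: 0.0
[ 169  126  105   75 4228]
[ 143  250  140   70 6176]
None [554.2 346.9   4.9] [322.0, 568.0]
0 [556.7 352.9   4.2] [281.0]
1 [558.2 338.5   4. ] [466.0]
```

```bash

python3 steer.py '[{"aperture":60},{"aperture":35},{"aperture":20},{"aperture":8},{"aperture":8},{"aperture":8},{"aperture":8},{"aperture":8}]' 60
python3 - <<'E'
from h import *
for n in('w1','w10'):
  s=load(n);h=cv2.cvtColor(s['pixels'],cv2.COLOR_BGR2HSV)
  m=(h[...,0]>8)&(h[...,0]<25)&(h[...,1]>80)&(h[...,2]>120)
  P=[]
  for v in range(130,320,5):
    u=np.where(m[v,470:])[0]
    if len(u): P.append(atz(s,470+u[0]-.5,v,22)[:2])
  P=np.array(P);f=np.polyfit(P[:,0],P[:,1],1);res=P[:,1]-np.polyval(f,P[:,0]);k=abs(res)<4;f=np.polyfit(P[k,0],P[k,1],1)
  a=np.arctan(f[0]);print(n,'yaw',np.degrees(a),'edge y at x=556',np.polyval(f,556),'centre y',np.polyval(f,556)+120/np.cos(a),k.sum(),P[0],P[-1])
  v,u=np.where(m[:160,470:]);i=v.argmin();print('near edge top pixel',u[i]+470,v[i],atz(s,u[v==v.min()].mean()+470,v.min(),22))
E
```

```text
time: 26.58
tool_pos: [490.3, 18.5, 78.3]
tcp_rot: [-180.0, 0.0, 171.5]
ft_force: [-0.0, -1.0, 3.6]
finger_gap: 13.1
grip_force: 59.9
w1 yaw 4.66103223123864 edge y at x=556 222.68282586543984 centre y 343.0809965830945 38 [413.98142288 211.70873345] [650.00501822 230.63062478]
near edge top pixel 550 106 [388.40023077 243.39432687  22.        ]
w10 yaw 4.597723557783563 edge y at x=556 222.8437135663524 centre y 343.231112500978 38 [436.66346804 213.92094902] [643.6566277  229.95676898]
near edge top pixel 558 65 [386.11006622 264.81388691  22.        ]
```

```bash

python3 steer.py '[{"z":-1,"aperture":8},{"z":-4,"aperture":8},{"z":-10,"aperture":8},{"z":-18,"aperture":8},{"z":-28,"aperture":8},{"z":-39,"aperture":8},{"z":-50,"aperture":8},{"z":-61,"aperture":8}]' 90
python3 steer.py '[{"z":-11,"aperture":8},{"z":-22,"aperture":8},{"z":-33,"aperture":8},{"z":-43,"aperture":8},{"z":-51,"aperture":8},{"z":-57,"aperture":8},{"z":-60,"aperture":8},{"z":-61,"aperture":8}]'
python3 - <<'E'
from h import *; from bench import r
snap(r,'wrist','w12');snap(r,'scene','s12');snap(r,'side','d12')
print(r.sense()['wrist_torque'])
E
```

```text
time: 27.58
tool_pos: [490.2, 18.5, 140.1]
tcp_rot: [-180.0, 0.0, 171.5]
ft_force: [-0.3, -0.1, -4.1]
finger_gap: 12.3
grip_force: 87.6
time: 28.58
tool_pos: [490.1, 18.6, 200.1]
tcp_rot: [180.0, -0.0, 171.5]
ft_force: [1.2, 0.2, -4.1]
finger_gap: 12.6
grip_force: 87.6
[ 0.03402319 -0.03982037  0.06613112]
```

```bash

python3 steer.py '[{"y":0.1,"aperture":8},{"y":0.4,"aperture":8},{"y":1.3,"aperture":8},{"x":-0.1,"y":2.8,"aperture":8},{"x":-0.2,"y":5.3,"aperture":8},{"x":-0.4,"y":8.8,"aperture":8},{"x":-0.6,"y":13.4,"aperture":8},{"x":-0.8,"y":19.1,"aperture":8}]'|head -2
python3 steer.py '[{"x":-0.3,"y":6.9,"aperture":8},{"x":-0.6,"y":15.1,"aperture":8},{"x":-1,"y":24.4,"aperture":8},{"x":-1.5,"y":34.7,"aperture":8},{"x":-2,"y":46,"aperture":8},{"x":-2.5,"y":58.5,"aperture":8},{"x":-3,"y":71.8,"aperture":8},{"x":-3.6,"y":85.6,"aperture":8}]'|head -2
python3 steer.py '[{"x":-0.6,"y":14.5,"aperture":8},{"x":-1.3,"y":29.7,"aperture":8},{"x":-1.9,"y":44.9,"aperture":8},{"x":-2.6,"y":60.3,"aperture":8},{"x":-3.2,"y":75.7,"aperture":8},{"x":-3.9,"y":90.9,"aperture":8},{"x":-4.5,"y":106.1,"aperture":8},{"x":-5.1,"y":120.6,"aperture":8}]'|head -2
python3 steer.py '[{"x":-0.6,"y":13.8,"aperture":8},{"x":-1.1,"y":27.1,"aperture":8},{"x":-1.7,"y":39.6,"aperture":8},{"x":-2.2,"y":50.9,"aperture":8},{"x":-2.6,"y":61.2,"aperture":8},{"x":-3,"y":70.5,"aperture":8},{"x":-3.3,"y":78.7,"aperture":8},{"x":-3.6,"y":85.6,"aperture":8}]'|head -2
python3 steer.py '[{"x":-0.2,"y":5.7,"aperture":8},{"x":-0.4,"y":10.3,"aperture":8},{"x":-0.6,"y":13.8,"aperture":8},{"x":-0.7,"y":16.3,"aperture":8},{"x":-0.8,"y":17.8,"aperture":8},{"x":-0.8,"y":18.7,"aperture":8},{"x":-0.8,"y":19,"aperture":8},{"x":-0.8,"y":19.1,"aperture":8}]'
python3 - <<'E'
from h import *; from bench import r
snap(r,'wrist','w13');go(r,[553,343,200.3],[180,0,94.6])
E
```

```text
time: 29.72
tool_pos: [493.8, 37.7, 200.1]
time: 30.72
tool_pos: [510.1, 122.4, 200.1]
time: 31.72
tool_pos: [532.9, 241.0, 200.1]
time: 32.72
tool_pos: [549.0, 324.6, 200.1]
time: 33.72
tool_pos: [552.5, 342.8, 200.1]
tcp_rot: [-180.0, -0.0, 171.5]
ft_force: [0.3, -0.2, -3.4]
finger_gap: 12.2
grip_force: 87.7
rotvec [ 0.    0.   76.92] d [-0.4  0.2 -0.2]
```

```bash

python3 steer.py '[{"drz":0.5,"aperture":8},{"drz":2,"aperture":8},{"drz":4.5,"aperture":8},{"drz":8,"aperture":8},{"drz":12,"aperture":8},{"drz":16,"aperture":8},{"drz":20,"aperture":8},{"drz":24,"aperture":8}]'|head -3
python3 steer.py '[{"drz":4,"aperture":8},{"drz":8,"aperture":8},{"drz":12,"aperture":8},{"drz":16,"aperture":8},{"drz":20,"aperture":8},{"drz":24,"aperture":8},{"drz":27.5,"aperture":8},{"drz":31,"aperture":8}]'|head -3
python3 steer.py '[{"drz":3.5,"aperture":8},{"drz":7,"aperture":8},{"drz":10.5,"aperture":8},{"drz":14,"aperture":8},{"drz":17,"aperture":8},{"drz":19.5,"aperture":8},{"drz":21.2,"aperture":8},{"drz":21.9,"aperture":8}]'
python3 steer.py '[{"aperture":8},{"aperture":8},{"aperture":8},{"aperture":8},{"aperture":8},{"aperture":8},{"aperture":8},{"aperture":8}]'
python3 - <<'E'
from h import *; from bench import r
w=snap(r,'wrist','w14');snap(r,'scene','s14');snap(r,'side','d14')
# expected ball & lip positions for the held dish
t=r.sense();c=t['tool_pos'];R0=R.from_euler('xyz',t['tcp_rot'],degrees=True)
for n,o in(('ball',(0,0,78.3-21)),('lip',(0,97,78.3-37))): print(n,proj(w,c+R0.apply(o)))
c=w['pixels'][60:330:8,150:430:6].astype(int)
print('\n'.join(''.join('%x'%min(15,int(q.mean())//16) for q in row) for row in c))
E
```

```text
time: 34.78
tool_pos: [552.5, 342.9, 200.1]
tcp_rot: [-180.0, -0.0, 147.3]
time: 35.78
tool_pos: [552.5, 342.8, 200.1]
tcp_rot: [-180.0, 0.0, 116.3]
time: 36.78
tool_pos: [552.5, 342.9, 200.1]
tcp_rot: [180.0, -0.0, 94.6]
ft_force: [0.2, -0.3, -4.2]
finger_gap: 12.7
grip_force: 87.9
time: 37.78
tool_pos: [552.5, 342.9, 200.1]
tcp_rot: [-180.0, -0.0, 94.6]
ft_force: [0.4, 0.4, -3.0]
finger_gap: 12.5
grip_force: 87.9
ball [290.98084319 226.0545992 ]
lip [473.98908025 236.31995527]
8888898999988889aaaa99999998888888888999aaaabbb
89999988777999999aa9999999999999999999999bbbbba
99999888aa99aaa99998ae887e899999999999999aaaaaa
99888aaaa99999a88888ad887e8998888988999999aaaaa
88999aa999999987dded7a887cdddee89999999999aaaaa
aaaabbaaaaaadfecbbddbc887ddddddddeeaaaaaaaabbbb
bbbbaaaa99fedddddbbdbc887ddddddddddde9999999bbb
aaaaaaaaeedddddddbbbcc887cddddddddddddeaaaaacbb
abaaaadeddddddddbbbcbaaba6ddddd6887dddddeaaabbb
bbaaaeedddddddddbbcccaacac9677777776dddddebbbbb
bbabfddddddddddecccccaaca777777777776ddddbeaabb
bbbedddddddddddecccc55ac5777777777777ddddddebbb
abeddddddddddeee56666656577777777777cddd
[... 315 characters left out ...]
44545446666666666677dddddddd
7878888888888666654542222246666666666798999ceee
78788878888666666445232222268a98888889999999eee
77887ed7666666666544223222288899999999999999eee
877dddd666666666664422332228889999999999999ceee
edddccc66655ac666644322332233999999999999999eee
edccccccccccccc6684422232224499999999999999deef
ccccccccccccccc2114422223224411099999999999eeef
becccccccccceee1114402333224441189999999999fefc
cbdcccccccdeee611444123222134411099999999999ebb
ccdccccccddeee111444133222104401199999999999fcc
777dcccdeeeee1101014023322101101116999999999bbb
77611111eeee011111110233221111111119999011101bc
01111111001110101110023332111101111111111111111
11111111110111011111023222111101111111111010100
```

```bash
python3 - <<'E'
from h import *
def m(n,y0,y1,x0,x1,st):
  p=cv2.blur(load(n)['pixels'],(3,3))[y0:y1:st,x0:x1:st].astype(float)
  print(n);
  for row in p: print(''.join('#' if q.max()<45 else ('w' if q[0]/q[2]<.6 else ('o' if q[0]/q[2]>.93 else '.')) for q in row))
m('w14',150,290,180,420,4)
for n in('s14','d14'):
  s=load(n);u,v=proj(s,[552.5,343,143]);print(n,u,v)
  m(n,int(v)-26,int(v)+22,int(u)-40,int(u)+40,1 if n=='d14' else 1)
E
```

```text
w14
.........................ooooo.............................w
.........................ooooo..............................
.........................ooooo..............................
.........................ooooo..............................
.........................ooooo..............................
.........................ooooo..............................
.........................ooooo..............................
.........................ooooo..............................
.........................ooooo..............................
.........................ooooo..............................
.........................ooooo..............................
.........................ooooo..............................
.........................ooooo..............................
........................oooooo..............................
.....................ooooooooo..............................
....................oooooooooo..............................
...................ooooo.ooooo..............................
...................ooooww..o..ww..........................o
[... 8205 characters left out ...]
.....................ooooooooooooooooooooooooooooooo
...................................................ooooooooooooooooooooooooooooo
........................................................oooooooooooooooooooooooo
.............................................................ooooooooooooooooooo
.................................................................ooooooooooooooo
.....................................................................ooooooooooo
.........................................................................ooooooo
.............................................................................ooo
....................................wwwwww....ww......w.www.....................
```

```bash

python3 steer.py '[{"aperture":8},{"aperture":8},{"aperture":8},{"aperture":8},{"aperture":8},{"aperture":8},{"aperture":8},{"aperture":8}]' | head -3
python3 - <<'E'
from h import *; from bench import r
s=snap(r,'scene','s15');d=snap(r,'side','d15')
def blob(s,p,n):
  u,v=proj(s,p);u,v=int(u),int(v);q=cv2.blur(s['pixels'],(3,3)).astype(float)[v-n:v+n,u-n:u+n]
  m=((q[...,0]/q[...,2]>.93)&(q.max(2)>=45)).astype(np.uint8);k,l,st,c=cv2.connectedComponentsWithStats(m)
  i=1+np.argmax(st[1:,4]);return c[i]+[u-n,v-n],st[i,4]
for A,B in((load('s14'),load('d14')),(s,d)):
  b=[blob(x,[552.5,343,143],9) for x in(A,B)];print(b,tri((A,*b[0][0]),(B,*b[1][0])))
L=[blob(s,[645,350,160],8)];print('lip',L,proj(s,[649,350.7,159]),atz(s,*L[0][0],160))
E
```

```text
time: 38.92
tool_pos: [552.5, 342.9, 200.1]
tcp_rot: [-180.0, 0.0, 94.6]
[(array([217.94285714, 135.95714286]), np.int32(70)), (array([215.575 , 241.8375]), np.int32(80))] (array([547.79530145, 343.20665521, 142.48957413]), [1.0915640188876066, 1.091564018887707])
[(array([217.87323944, 135.95774648]), np.int32(71)), (array([215.50649351, 241.98701299]), np.int32(77))] (array([547.76703812, 343.62902595, 142.23338788]), [1.0735840781250223, 1.0735840781251187])
lip [(array([237.95789474, 121.73684211]), np.int32(95))] [239.4689582  120.25597209] [639.1582782  346.21901877 160.        ]
```

```bash
python3 -c "
from bench import r
print(r.hand_in())"
```

```text
the job is handed in; nothing more can be done
None
```

The job is handed in at about 39 s of the 72 s allowed; no verdict came back. The scoop is back in the tray and let go. The dish is held level and still about 10 cm above the board's middle, its lip pointing along the board away from the robot, with the ball at rest about 5 mm from its centre.

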